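# Lock the lamp module into the microscope lamp housing

## Robot

A 6-joint arm with a two-finger parallel gripper is mounted at the origin on the work surface. World frame = base frame: x ahead of the robot, y to its left, z up, the work surface at z = 0. Lengths are in m, angles in rad, forces in N, time in s.
With the tool pointing down it reaches from about 0.25 to 0.775 m from the base axis. Payload 4 kg.
Tool frame: the origin (TCP) lies at the very end of the fingers, on their centre line; the grasp point (between the pads) lies hold_point_z behind it (hold_point_z is the distance from the TCP to the grasp point, in m); z points along the fingers, y is the direction in which the jaws open and shut (so a half turn about z gives the same grasp; the last joint's range is limited). The gripper opens to 94 mm and grips with 3 to 60 N. Pads are 16 mm wide; open, the fingers measure 119 mm over their backs; the gripper's body (75 mm by 177 mm) begins 78 mm behind the grasp point.
Start: joints at [1.086, 0.087, 1.371, -0, 1.684, -0.103], TCP at [0.205, 0.51, 0.206] pointing down, gripper open.
Joint ranges: [-3.1, 3.1], [-0.76, 2.03], [0.27, 2.55], [-1.08, 4.22], [0.17, 2.65], [-2.57, 2.57]. Speed limits (rad/s): [2.79, 2.79, 3.14, 3.14, 3.14, 3.14].

## Interface

Orientations are given as [roll, pitch, yaw] about the fixed x, y, z axes, in that order (R = Rz(yaw) Ry(pitch) Rx(roll)).
In Python, from bench import * gives the robot as it stands.
- The arm moves only by the tool step_arm, never from a script. Its argument "increments" is text: rows parted by semicolons, each of 6 numbers parted by spaces: the shift along the tool's x, y, z in cm, then the turn, a rotation vector about the tool's x, y, z in rad. A call has 1 to 5 rows; each row shifts and turns the commanded pose from where the row before left it, along the tool's axes as they then stand; what a row does not reach is not made up. A row lasts 1/10 s, in which the tool goes at most 50 mm and 8.59 degrees, less where a joint would pass 70% of its speed; a pose out of reach is approached as far as the arm can. A call is refused whole if a number of a shift passes 5 or a number of a turn 0.15, either way. A call with a gripper value outside its range is refused whole. "claw" is the gripper's target within -1 to 1 (shut at 1, half-way at 0, fully open at -1), set as the call begins (left out, the last holds). The fingers move at their own pace and stop on an object; the grip force is fixed at half the most. Time passes only in rows, so rows that do not move let the fingers close. It gives the time, the measured TCP pose, the force and the opening at its end, in the units of the state.
- get_obs(): the state, without advancing time (a new reading comes with each control period).
- snapshot(name): name is "scene" or "top" or "wrist"; returns the picture (400x640x3 uint8, red, green, blue); there is no depth.
- calibration(name): a dict with "camera_matrix" (3x3 intrinsics, pixels), "eye" and "orientation" of the camera in the world; the wrist camera has in their place "tool_from_camera" (4x4, takes a point from camera to tool coordinates, whose origin is the TCP and whose axes are the flange's). Camera axes: x right, y up, looking along -z (the intrinsics and any distortion apply to the point x, -y, -z); pixel columns grow to the right and rows downward; lengths in m; the calibration is good to about 2 mm. A picture is of the moment at which its call begins: read the wrist's pose just before it. calibration takes no time and is no camera call.
- close_job(): hands the job in, once; it reports no verdict.
The state is a dict: "time": time; "joint_positions": joint angles; "qvel": joint speeds; "joint_torque": joint torques, N m; "tool_pos": TCP position; "ee_rot": TCP orientation; "wrist_force": force on the tool from outside, world axes, zero at the start; "wrist_torque": the same for the moment, N m; "width": finger opening in m.
Only numpy, scipy, OpenCV 4.12 (cv2) and the standard library are available. Lean on these libraries where they do the work, as an engineer would, in place of code of your own. Each camera call takes 0.05 s, during which the arm holds its last target. There are 200 camera calls.

## Task

One of the two lamp modules in the white lamp housings has only been dropped in: it stands higher than its neighbour and its grip bar is askew to the black lines on the housing. Push it down against its spring, twist it clockwise (seen from above) until its bar lines up with the lines, and let it rise into its notches so that it stays locked there. Leave the module that is already locked in the other housing as it is.

Things in the scene. Friction and masses are not known exactly. Their poses are not given: they have to be found in the camera images.
- module: Lamp module to lock, loose in its housing, 0.18 kg. Origin: centre of its underside, hidden inside; z up = bayonet axis. Plug 42 mm wide; black flange 64 mm wide at z 35 to 41 mm; on it the aluminium bar, 54 long (module x), 14 thick (y), up to z 69. Pinch the bar across y; tips may bear on the flange. Starts 56 mm above table, bar about 50 deg anticlockwise (from above) of housing x.
- module_grip (a point): Centre of the grip bar, 55 mm above the module's origin, axes as the module's. Travel down from the start: spring resists with 3 N, rising to 11 N; from 13 mm down it can turn, 16 mm is right, firm bottom at 19 mm. Let go when turned, it rises and locks 7 mm lower than at the start (bar top then 118 mm above the table). Turned too little, it stays too deep or jumps back up.
- housing: Fixed white box holding this module, 120 (x) x 110 (y) x 70 mm high; black lens tube on its +x face, 48 mm wide, 32 long. Origin: centre of underside, on the table, on the bayonet axis; z up. Black lines on its top lie along x: a locked bar lies along them. Module, pushed in, turns clockwise from above 50 deg to its notches (40 is enough, stop at 61); locked, it has 11 deg play each way.
- fitted_module: Identical module already locked in the other, identical housing (bar along that housing's lines, bar top 118 mm above the table). Origin and axes as the module's. Leave it alone.
Mind the look-alikes: they are no part of the job. Leave any blue or turquoise look-alike of the module alone.

How it is judged:
By the outcome, as a careful person would: the job done as asked, in the order asked, and still so for the second after the job is handed in, with the robot touching nothing.
It also fails if it takes over 34 s, if anything falls off the work surface, if the arm or the gripper's body presses on something with over 40 N, if the wrist force passes 120 N, or if a joint passes its speed limit or range.

## Working session

There is one attempt and no reset: what is moved stays moved. The work goes in short steps, Python scripts to look and compute and a tool call to move; the robot and the scene stay as the last step left them, time stands still between calls to the robot, and variables do not carry over. Pictures are saved under pics/ and viewed, about 8 in all and at most 12, crops included, and the job is handed in when it is done.

Besides the shell and the picture viewer there is one more tool, called after "Request:" as name(argument=value, ...) on one line, values as JSON. step_arm: Moves the arm, as the interface text tells. Its arguments: {"type":"object","properties":{"increments":{"type":"string"},"claw":{"type":"number"}},"required":["increments"]}

```bash
mkdir -p pics; python3 - <<'E'
from bench import *
import cv2,numpy as np
o=get_obs();print({k:np.round(v,3) for k,v in o.items()})
for n in("scene","top","wrist"):
    print(n,calibration(n)); cv2.imwrite(f"pics/{n}0.png",snapshot(n)[:,:,::-1])
a=[cv2.imread(f"pics/{n}0.png") for n in("scene","top")]
E
```

```text
{'time': np.float64(0.0), 'joint_positions': array([ 1.086,  0.088,  1.372, -0.   ,  1.684, -0.103]), 'qvel': array([-0.002, -0.002,  0.001,  0.   , -0.   ,  0.002]), 'joint_torque': array([-2.6000e-02, -3.3841e+01, -3.0437e+01,  7.5000e-02, -1.4600e-01,
       -2.0000e-02]), 'tool_pos': array([0.205, 0.51 , 0.204]), 'ee_rot': array([-3.139, -0.   ,  2.76 ]), 'wrist_force': array([ 0.123, -0.478, -0.802]), 'wrist_torque': array([ 0.033, -0.034,  0.005]), 'width': np.float64(0.094)}
scene {'camera_matrix': array([[423.34487569,   0.        , 316.79130458],
       [  0.        , 423.34487569, 200.10321553],
       [  0.        ,   0.        ,   1.        ]]), 'eye': array([1.32883393, 0.30961933, 0.59427493]), 'orientation': array([ 0.98345943, -0.0047587 ,  1.98313029])}
top {'camera_matrix': array([[459.16301865,   0.        , 309.80188771],
       [  0.        , 459.16301865, 201.00676112],
       [  0.        ,   0.        ,   1.        ]]), 'eye': array([ 0.53764057, -0.01780071,  1.01082756]), 'orientation': array([ 0.10784626,  0.03670096, -1.54298078])}
wrist {'camera_matrix': array([[309.0762128 ,   0.        , 322.963733  ],
       [  0.        , 309.0762128 , 203.41215709],
       [  0.        ,   0.        ,   1.        ]]), 'tool_from_camera': array([[-4.99554366e-04,  9.68590257e-01,  2.48661749e-01,
         7.18388501e-02],
       [ 9.99998478e-01,  8.99556143e-04, -1.49499355e-03,
        -9.83305392e-05],
       [-1.67172139e-03,  2.48660623e-01, -9.68589232e-01,
        -1.80090476e-01],
       [ 0.00000000e+00,  0.00000000e+00,  0.00000000e+00,
         1.00000000e+00]])}
```

View pics/scene0.png

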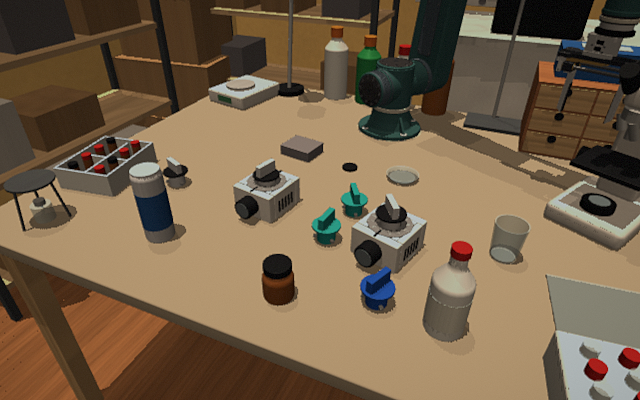

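View pics/top0.png

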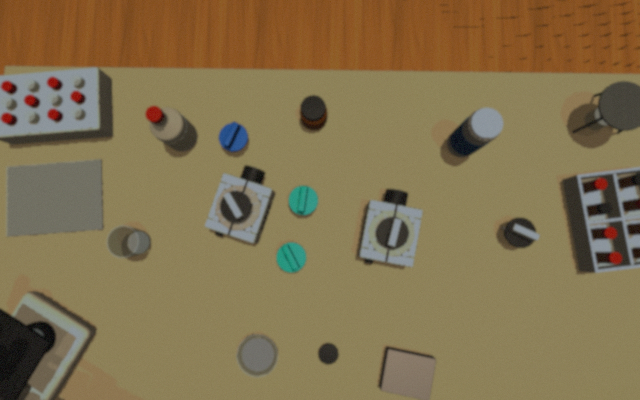

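Candidates: A at top (238,208) / scene (390,225), with its bar askew to the lines; B at top (392,233) / scene (267,187), with its bar along the lines. There is also a loose module outside any housing at top (520,233), plus the blue and turquoise look-alikes. A fits the description; I'll confirm in an enlarged crop.

```bash
python3 - <<'E'
import cv2,numpy as np
t=cv2.imread("pics/top0.png");s=cv2.imread("pics/scene0.png")
f=lambda im,x,y,w,h,k:cv2.resize(im[y:y+h,x:x+w],None,fx=k,fy=k,interpolation=cv2.INTER_CUBIC)
a=f(t,190,150,100,100,4);b=f(s,340,180,100,100,4)
c=f(t,345,180,100,50,4);d=f(s,220,150,100,50,4)
cv2.imwrite("pics/c1.png",np.vstack([np.hstack([a,b]),np.hstack([c,d])]))
E
```

```text
(no output)
```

View pics/c1.png

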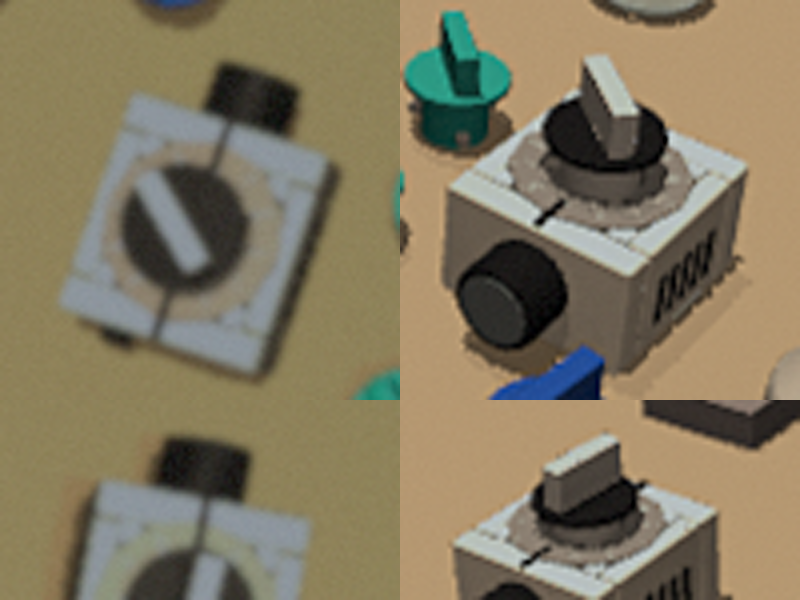

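A confirmed: its bar stands higher and is askew to the black lines, while B's bar lies along its lines. Now measuring.

```bash
cat > h.py <<'E'
import numpy as np
from bench import *
from scipy.spatial.transform import Rotation as R
def pose(n,o=None):
    c=calibration(n)
    if n=="wrist":
        T=c["tool_from_camera"];Rt=R.from_euler('xyz',o["ee_rot"]).as_matrix()
        return c["camera_matrix"],o["tool_pos"]+Rt@T[:3,3],Rt@T[:3,:3]
    return c["camera_matrix"],c["eye"],R.from_euler('xyz',c["orientation"]).as_matrix()
def ray(n,u,v,o=None):
    K,e,M=pose(n,o);d=M@np.array([(u-K[0,2])/K[0,0],-(v-K[1,2])/K[1,1],-1]);return e,d/np.linalg.norm(d)
def atz(n,u,v,z,o=None):
    e,d=ray(n,u,v,o);return e+d*(z-e[2])/d[2]
def tri(r1,r2):
    (a,d),(b,f)=r1,r2
    s=np.linalg.lstsq(np.c_[d,-f],b-a,rcond=None)[0];p,q=a+s[0]*d,b+s[1]*f
    return (p+q)/2,np.linalg.norm(p-q)
def project(n,P,o=None):
    K,e,M=pose(n,o);p=M.T@(np.asarray(P)-e);return K[0,2]-K[0,0]*p[0]/p[2],K[1,2]+K[1,1]*p[1]/p[2]
E
python3 - <<'E'
from h import *
c=lambda x,y:(190+x/4-.4,150+y/4-.4)
print(tri(ray("top",*c(172,222)),ray("scene",392.1,201.1)))
a,b=[atz("top",*c(*p),.125) for p in((197,265),(147,180))];print("bar",a,b,(a+b)/2,np.degrees(np.arctan2(*(b-a)[1::-1])))
a,b=[atz("top",*c(*p),.07) for p in((158,338),(229,125))];print("line",a,b,np.degrees(np.arctan2(*(b-a)[1::-1])))
print("corners",np.mean([atz("top",*c(*p),.07) for p in((137,95),(332,158),(262,375),(62,303))],0))
print("turq bottom",atz("top",303,201,.05))
E
```

```text
(array([0.62133269, 0.16781917, 0.12330369]), np.float64(0.0009348144703881504))
bar [0.60033064 0.15470731 0.125     ] [0.64138301 0.18118772 0.125     ] [0.62085683 0.16794751 0.125     ] 32.823626731427055
line [0.56607067 0.18394375 0.07      ] [0.67765268 0.15190912 0.07      ] -16.01850076524174
corners [0.62133514 0.1656297  0.07      ]
turq bottom [0.64038685 0.03470003 0.05      ]
```

```bash
cat >> h.py <<'E'
def plan(p,yaw,n,o=None):
    o=o or get_obs();M=R.from_euler('xyz',o["ee_rot"]);T=R.from_euler('xyz',[np.pi,0,yaw])
    d=(np.asarray(p)-o["tool_pos"])/n*100;w=(M.inv()*T).as_rotvec()/n;out=[]
    for i in range(n):
        out.append(" ".join("%.2f"%x for x in M.inv().apply(d))+" "+" ".join("%.3f"%x for x in w));M=M*R.from_rotvec(w)
    for i in range(0,n,5):print("; ".join(out[i:i+5]))
E
python3 - <<'E'
from h import *
import bench
print([k for k in dir(bench) if not k.startswith('_')])
plan([.621,.167,.2],np.radians(213),12)
E
```

```text
['IKError', 'calibration', 'close_job', 'get_obs', 'hold_point_z', 'snapshot']
-4.28 -1.36 0.04 -0.000 -0.000 -0.080; -4.16 -1.69 0.04 -0.000 -0.000 -0.080; -4.01 -2.02 0.04 -0.000 -0.000 -0.080; -3.84 -2.33 0.04 -0.000 -0.000 -0.080; -3.64 -2.63 0.04 -0.000 -0.000 -0.080
-3.42 -2.92 0.04 -0.000 -0.000 -0.080; -3.18 -3.18 0.04 -0.000 -0.000 -0.080; -2.91 -3.42 0.04 -0.000 -0.000 -0.080; -2.63 -3.64 0.04 -0.000 -0.000 -0.080; -2.33 -3.84 0.04 -0.000 -0.000 -0.080
-2.02 -4.02 0.04 -0.000 -0.000 -0.080; -1.69 -4.16 0.04 -0.000 -0.000 -0.080
```

Request:
step_arm(increments="-4.3 -1.35 0 0 0 -0.08; -4.15 -1.7 0 0 0 -0.08; -4 -2 0 0 0 -0.08; -3.85 -2.35 0 0 0 -0.08; -3.65 -2.65 0 0 0 -0.08")

```text
time: 0.65
tool_pos: [0.3796, 0.3663, 0.2052]
ee_rot: [3.141, -0.0, -3.12]
wrist_force: [0.8, 1.4, -0.5]
width: 0.0941
```

Request:
step_arm(increments="-3.4 -2.9 0 0 0 -0.08; -3.2 -3.2 0 0 0 -0.08; -2.9 -3.4 0 0 0 -0.08; -2.65 -3.65 0 0 0 -0.08; -2.35 -3.85 0 0 0 -0.08")

```text
time: 1.15
tool_pos: [0.5537, 0.2237, 0.2051]
ee_rot: [3.141, -0.0, -2.72]
wrist_force: [0.3, 1.6, 0.2]
width: 0.0941
```

Request:
step_arm(increments="-2 -4 0 0 0 -0.08; -1.7 -4.15 0 0 0 -0.08; 0 0 0 0 0 0; 0 0 0 0 0 0")

```text
time: 1.55
tool_pos: [0.622, 0.1677, 0.2042]
ee_rot: [3.14, -0.002, -2.566]
wrist_force: [0.1, 1.9, 0.0]
width: 0.0938
```

```bash
python3 - <<'E'
from h import *
import cv2
print(hold_point_z)
o=get_obs();print(o["tool_pos"],np.degrees(o["ee_rot"]),o["wrist_force"],o["joint_positions"])
im=snapshot("wrist")[:,:,::-1];cv2.imwrite("pics/w1.png",im)
np.save("o1.npy",o,allow_pickle=True)
for z in(.125,.097):print(project("wrist",[.621,.167,z],o))
E
```

```text
0.0188
[0.6219592  0.16769445 0.20423592] [ 1.79913335e+02 -9.75169930e-02 -1.47010052e+02] [0.10519902 1.93280565 0.00496797] [ 1.74983669e-01  3.01327046e-01  1.12264987e+00  7.36835359e-04
  1.71977295e+00 -1.97148601e+00]
(np.float64(322.6742851331625), np.float64(207.83340051981145))
(np.float64(322.65801976336274), np.float64(200.18015267775277))
```

View pics/w1.png

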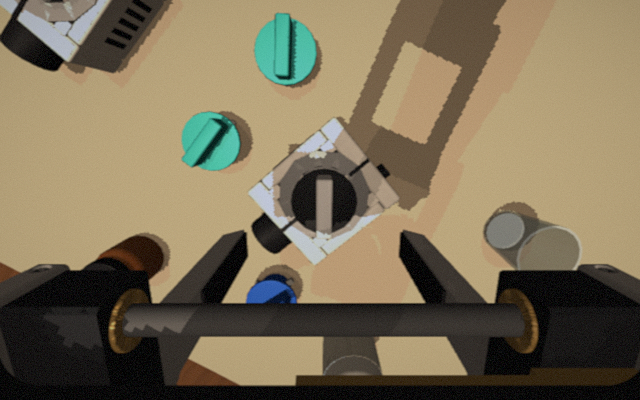

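Wrist view: bar between columns 317–332 and rows 180–234, centre about (324.5, 206), nearly parallel to the jaws. The clear bottle shows at (350, 370), behind the gripper, so I'll check its clearance and refine the position.

```bash
python3 - <<'E'
from h import *
import cv2
o=np.load("o1.npy",allow_pickle=True).item()
print("bottle cap",tri(ray("top",154,114),ray("scene",461,247)))
p=atz("wrist",324.5,206,.124,o);print(p, tri(ray("wrist",324.5,206,o),ray("scene",392.1,201.1)))
im=cv2.imread("pics/w1.png")[110:270,240:410];cv2.imwrite("pics/w1c.png",cv2.resize(im,None,fx=4,fy=3.75 and 4,interpolation=cv2.INTER_CUBIC)[:600])
E
```

```text
bottle cap (array([0.7848845 , 0.31359535, 0.17891246]), np.float64(0.00035535072391325404))
[0.61897251 0.16758306 0.124     ] (array([0.61950745, 0.16743977, 0.12203112]), np.float64(0.0008965038169008393))
```

View pics/w1c.png

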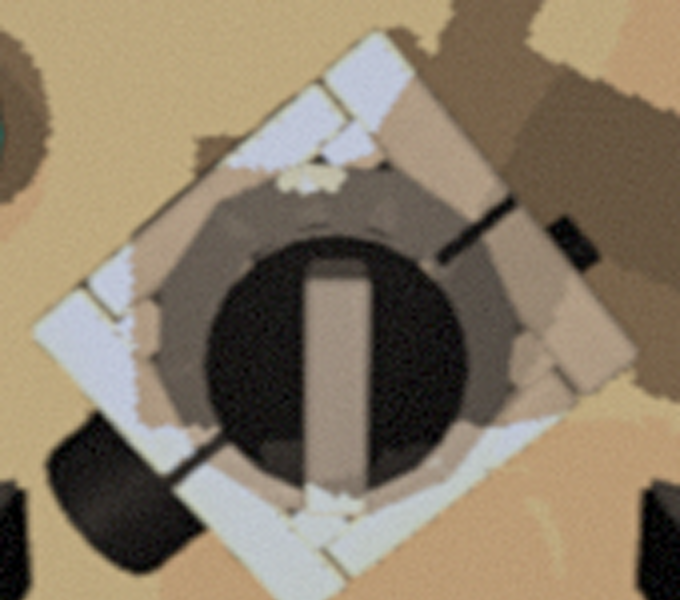

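Zoomed view: bar top spans 303–371 × 278–512 in the crop (centre at about (324, 208.6) in the full image), parallel to the jaws. The black line runs from (172,485) to (515,203).

```bash
python3 - <<'E'
from h import *
o=np.load("o1.npy",allow_pickle=True).item()
c=lambda x,y:(240+x/4-.4,110+y/4-.4)
P=lambda x,y,z:atz("wrist",*c(x,y),z,o)
print("bar c",P(337,395,.124)); a,b=P(337,280,.124),P(338,510,.124);print("bar",np.degrees(np.arctan2(*(a-b)[1::-1])),np.linalg.norm(a-b))
a,b=P(172,485,.07),P(515,203,.07);print("line",a,b,np.degrees(np.arctan2(*(a-b)[1::-1])))
q=o["tool_pos"];M=R.from_euler('xyz',o["ee_rot"]).as_matrix();print("tool off cm",M.T@(P(337,395,.124)-q)*100, M.T@([.6205,.1675,.099]-get_obs()["tool_pos"])*100)
E
```

```text
bar c [0.62106111 0.16826392 0.124     ]
bar -146.75175971551502 0.052079488933632206
line [0.67840293 0.1529359  0.07      ] [0.56643963 0.18687879 0.07      ] -16.865248817728013
tool off cm [0.03066595 0.08452873 8.02379271] [ 0.11892903 -0.0658728  10.58801468]
```

Request:
step_arm(increments="0.05 0 2.5 0 0 0; 0 0 2.5 0 0 0; 0 0 2.5 0 0 0; 0 0 2 0 0 0; 0 0 0.8 0 0 0")

```text
time: 2.1
tool_pos: [0.6188, 0.1696, 0.1002]
ee_rot: [3.14, -0.004, -2.561]
wrist_force: [0.4, 1.1, -0.3]
width: 0.094
```

Request:
step_arm(increments="0 0 0 0 0 0; 0 0 0 0 0 0; 0 0 0 0 0 0; 0 0 0 0 0 0; 0 0 0 0 0 0", claw=1)

```text
time: 2.6
tool_pos: [0.6219, 0.1682, 0.1035]
ee_rot: [-3.141, 0.002, -2.564]
wrist_force: [1.3, 0.9, 0.5]
width: 0.0576
```

Request:
step_arm(increments="0 0 0 0 0 0; 0 0 0 0 0 0; 0 0 0 0 0 0; 0 0 0 0 0 0")

```text
time: 3.0
tool_pos: [0.6214, 0.1681, 0.1024]
ee_rot: [3.142, -0.0, -2.563]
wrist_force: [1.1, 1.1, 0.4]
width: 0.0248
```

Request:
step_arm(increments="0 0 0 0 0 0; 0 0 0 0 0 0; 0 0 0 0 0 0; 0 0 0 0 0 0")

```text
time: 3.4
tool_pos: [0.6214, 0.1681, 0.1024]
ee_rot: [3.141, -0.0, -2.563]
wrist_force: [-0.2, 0.8, -0.0]
width: 0.0138
```

Request:
step_arm(increments="0 0 0.4 0 0 0; 0 0 0.4 0 0 0; 0 0 0.4 0 0 0; 0 0 0.4 0 0 0; 0 0 0 0 0 0")

```text
time: 3.9
tool_pos: [0.6216, 0.1681, 0.0872]
ee_rot: [-3.141, 0.001, -2.563]
wrist_force: [-2.6, 0.5, 7.1]
width: 0.014
```

Request:
step_arm(increments="0 0 0 0 0 0; 0 0 0 0 0 0")

```text
time: 4.1
tool_pos: [0.6216, 0.1681, 0.0879]
ee_rot: [-3.141, 0.001, -2.563]
wrist_force: [-1.5, 0.1, 6.7]
width: 0.0136
```

```bash
python3 - <<'E'
from h import *
import cv2
o=get_obs();print(o["tool_pos"],np.degrees(o["ee_rot"]),o["wrist_force"],o["wrist_torque"],o["width"])
im=snapshot("scene")[:,:,::-1];cv2.imwrite("pics/s2.png",cv2.resize(im[150:290,300:470],None,fx=4,fy=4,interpolation=cv2.INTER_CUBIC))
E
```

```text
[0.62159543 0.16814582 0.08786482] [-1.79976889e+02  6.28818636e-02 -1.46868571e+02] [-1.52841469  0.12604778  6.73850221] [0.01904812 0.54285465 0.00482951] 0.013616939912992796
```

View pics/s2.png

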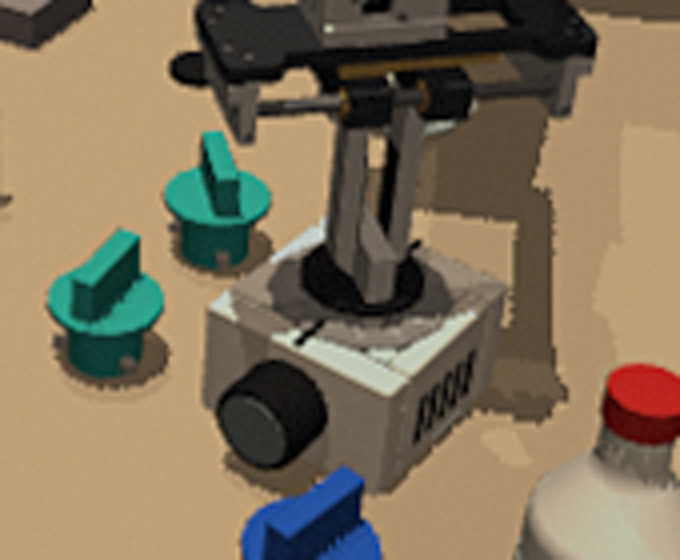

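The module is pushed down by about 14.5 mm and the flange is now near the housing top. A little more depth, then the twist.

Request:
step_arm(increments="0 0 0.15 0 0 0; 0 0 0 0 0 0; 0 0 0 0 0 0")

```text
time: 4.45
tool_pos: [0.6216, 0.1681, 0.0865]
ee_rot: [-3.141, 0.001, -2.563]
wrist_force: [-2.7, -0.2, 8.4]
width: 0.0137
```

Request:
step_arm(increments="0 0 0 0 0 0.1; 0 0 0 0 0 0.1; 0 0 0 0 0 0")

```text
time: 4.75
tool_pos: [0.6225, 0.1683, 0.0869]
ee_rot: [-3.141, 0.004, -2.765]
wrist_force: [-0.8, 0.9, 7.2]
width: 0.014
```

```bash
python3 - <<'E'
from h import *
o=get_obs();print(o["tool_pos"],np.degrees(o["ee_rot"]),o["wrist_force"],o["wrist_torque"],o["width"])
E
```

```text
[0.62252435 0.16827917 0.08694263] [-179.96034653    0.20675598 -158.42872907] [-0.79610014  0.89707511  7.17743313] [ 0.03096523  0.28334826 -0.00675914] 0.013950386685940149
```

It turns freely (no yaw torque). Continuing to the aligned angle.

Request:
step_arm(increments="0 0 0 0 0 0.1; 0 0 0 0 0 0.1; 0 0 0 0 0 0.1; 0 0 0 0 0 0.1; 0 0 0 0 0 0.1")

```text
time: 5.25
tool_pos: [0.623, 0.168, 0.0871]
ee_rot: [3.141, 0.005, 3.016]
wrist_force: [0.7, -0.1, 7.9]
width: 0.0133
```

Request:
step_arm(increments="0 0 0 0 0 0.1; 0 0 0 0 0 0.08; 0 0 0 0 0 0; 0 0 0 0 0 0")

```text
time: 5.65
tool_pos: [0.623, 0.168, 0.0871]
ee_rot: [3.14, 0.004, 2.84]
wrist_force: [-0.3, 0.1, 7.6]
width: 0.0139
```

```bash
python3 - <<'E'
from h import *
import cv2
o=get_obs();print(o["tool_pos"],np.degrees(o["ee_rot"]),o["wrist_force"],o["wrist_torque"],o["width"])
a=snapshot("scene")[160:270,320:460,::-1];b=snapshot("top")[150:260,180:320,::-1]
b=np.ascontiguousarray(b)
cv2.imwrite("pics/s3.png",cv2.resize(np.hstack([a,b]),None,fx=2.85,fy=4,interpolation=cv2.INTER_CUBIC) if 0 else cv2.resize(a,None,fx=5,fy=5,interpolation=cv2.INTER_CUBIC))
E
```

```text
[0.62299043 0.16801087 0.08708971] [179.90542395   0.25116442 162.69203455] [-0.34422922  0.0837388   7.60545355] [-0.08542988  0.06549531 -0.02880332] 0.013859996585830257
```

View pics/s3.png

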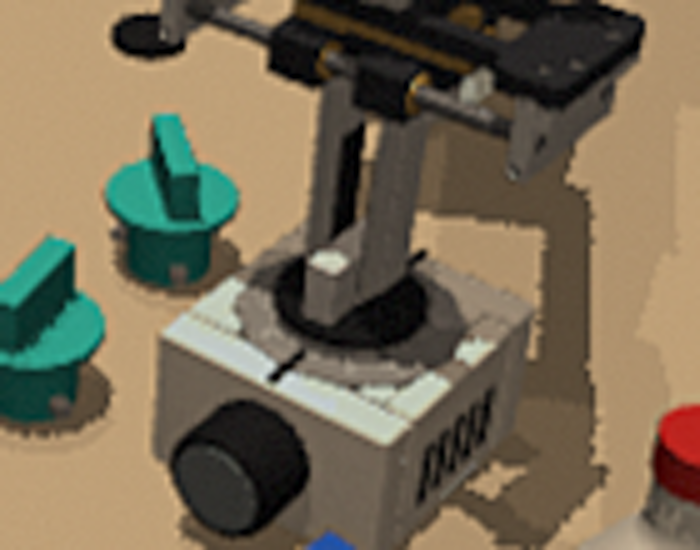

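The bar now lies along the line (near the line mark at (287,367)). I'll let it rise with the spring.

Request:
step_arm(increments="0 0 -0.25 0 0 0; 0 0 -0.25 0 0 0; 0 0 -0.25 0 0 0; 0 0 0 0 0 0; 0 0 0 0 0 0")

```text
time: 6.25
tool_pos: [0.6229, 0.1681, 0.0934]
ee_rot: [3.14, 0.004, 2.84]
wrist_force: [2.6, 0.1, 5.0]
width: 0.0139
```

Request:
step_arm(increments="0 0 -0.25 0 0 0; 0 0 0 0 0 0; 0 0 0 0 0 0")

```text
time: 6.55
tool_pos: [0.6219, 0.1681, 0.0952]
ee_rot: [3.141, 0.001, 2.84]
wrist_force: [2.6, 0.8, 3.9]
width: 0.0138
```

Request:
step_arm(increments="0 0 -0.1 0 0 0; 0 0 0 0 0 0; 0 0 0 0 0 0")

```text
time: 6.85
tool_pos: [0.6214, 0.1682, 0.0954]
ee_rot: [3.142, -0.0, 2.84]
wrist_force: [3.6, 1.3, 0.4]
width: 0.0136
```

The height stays at about 7 mm below the start while the force vanishes, so it is seated in the notches. Releasing and retreating.

Request:
step_arm(increments="0 0 0 0 0 0; 0 0 0 0 0 0; 0 0 0 0 0 0; 0 0 0 0 0 0; 0 0 0 0 0 0", claw=-1)

```text
time: 7.35
tool_pos: [0.621, 0.1681, 0.0957]
ee_rot: [-3.141, -0.001, 2.84]
wrist_force: [-0.3, 0.9, -0.2]
width: 0.0504
```

Request:
step_arm(increments="0 0 0 0 0 0; 0 0 0 0 0 0; 0 0 0 0 0 0; 0 0 -1 0 0 0; 0 0 -2 0 0 0")

```text
time: 7.85
tool_pos: [0.6202, 0.1679, 0.1246]
ee_rot: [-3.14, -0.004, 2.84]
wrist_force: [1.1, 1.1, 0.0]
width: 0.09
```

Request:
step_arm(increments="0 0 -3 0 0 0; 0 0 -3 0 0 0; 0 0 -3 0 0 0; 0 0 0 0 0 0; 0 0 0 0 0 0")

```text
time: 8.35
tool_pos: [0.6218, 0.1682, 0.2173]
ee_rot: [3.14, 0.002, 2.84]
wrist_force: [0.1, 0.1, 0.6]
width: 0.0939
```

```bash
python3 - <<'E'
from h import *
import cv2
o=get_obs();print(o["tool_pos"],np.degrees(o["ee_rot"]),o["wrist_force"],o["width"])
np.save("o4.npy",o,allow_pickle=True)
w=snapshot("wrist")[120:290,230:420,::-1];a=snapshot("scene")[165:265,215:445,::-1]
f=lambda x,k:cv2.resize(np.ascontiguousarray(x),None,fx=k,fy=k,interpolation=cv2.INTER_CUBIC)
w=f(w,2);a=f(a,2.2);W=max(w.shape[1],a.shape[1]);p=lambda x:cv2.copyMakeBorder(x,0,0,0,W-x.shape[1],cv2.BORDER_CONSTANT)
cv2.imwrite("pics/f.png",np.vstack([p(w),p(a)]))
E
```

```text
[0.62180857 0.16818507 0.21729823] [1.79928983e+02 1.29242540e-01 1.62710672e+02] [0.09515082 0.06591067 0.57845477] 0.09393123958015125
```

View pics/f.png

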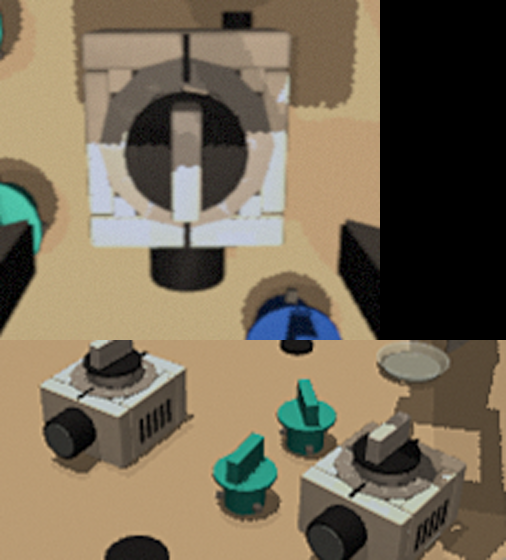

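Final view: bar runs along the black lines (wrist crop columns 172–202, lines at 186), and it looks the same height as the neighbour. A height check, then hand in.

```bash
python3 - <<'E'
from h import *
o=np.load("o4.npy",allow_pickle=True).item()
print(tri(ray("wrist",323.3,201.8,o),ray("scene",392.1,208.9)))
for z in(.118,.125,.109):print(z,project("scene",[.621,.168,z]))
print(close_job())
E
```

```text
(array([0.62348053, 0.16910264, 0.10613725]), np.float64(0.0012549583894611509))
0.118 (np.float64(392.19427446518034), np.float64(203.20944903776015))
0.125 (np.float64(392.55602049484446), np.float64(200.31309934124653))
0.109 (np.float64(391.7339876438085), np.float64(206.89477378514508))
the job is handed in; nothing more can be done
None
```

I pushed the loose module in the left (+y) housing down about 15.5 mm, turned it clockwise about 50°, and let it rise. I then released it, backed off and handed the job in. The checks mostly say it is locked, but one height check disagreed.

**Checks that agree:**
- **Seating:** On the way up, the gripper stopped about 7 mm below its starting height. Its upward force fell from 3.9 N to 0.4 N as I kept lifting, which is what seating in the notches should do.
- **Release:** With the gripper clear, the final wrist picture shows the bar along the black lines. The gripper's last angle was within about 1° of them.
- **Surroundings:** The other housing's module looks unchanged, and I did not touch it or the look-alikes.

**Check that disagreed:** Triangulating the bar top from the last pictures gave about 106 mm above the table, against the 118 mm expected. The 106 mm would mean the module sits about 12 mm too deep. I think it is a reading error: I read the scene pixel roughly off a small crop, about 6 pixels lower than 118 mm would give. The gripper's own height, with no sign of slip, points to the locked position. I did not settle it, because the same script that ran the check also handed the job in, so I could not look again.

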